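Clip the dust port adapter onto the sander

ROBOT

A 6-joint arm with a two-finger parallel gripper is mounted at the origin on the work surface. World frame = base frame: x ahead of the robot, y to its left, z up, the work surface at z = 0. Lengths are in m, angles in rad, forces in N, time in s.
With the tool pointing down it reaches from about 0.35 to 0.875 m from the base axis. Payload 4.2 kg.
Tool frame: the origin (TCP) lies between the finger pads; the fingertips stand 19 mm ahead of it and the grasp point (between the pads) is the TCP; z points along the fingers, y is the line along which they close (so a half turn about z gives the same grasp; the last joint's range is limited). The gripper opens to 85 mm and grips with 20 to 120 N. Pads are 22 mm wide; open, the fingers measure 114 mm over their backs; the gripper's body (76 mm by 85 mm) begins 54 mm behind the grasp point. The pads swing forward as they close: fully open they stand 13 mm farther back than shut.
Start: joints at [1.487, 0.385, 0.008, 0, -1.194, -0.259], TCP at [0.21, 0.589, 0.25] pointing down, gripper open.
Joint ranges: [-3.14, 3.14], [-1.21, 2.06], [-1.07, 1.41], [-3.16, 2.05], [-2.99, -0.16], [-3.1, 3.1]. Speed limits (rad/s): [2.79, 2.79, 3.14, 3.14, 3.14, 3.14].

INTERFACE

Orientations are given as [roll, pitch, yaw] about the fixed x, y, z axes, in that order (R = Rz(yaw) Ry(pitch) Rx(roll)).
In Python, from bench import r gives the robot as it stands.
- The arm moves only by the tool play_rows, never from a script. Its arguments are lists of equal length, an entry for each row: "linear": the shift along the tool's x, y, z in mm, a list of three; "delta_rot": the turn, a rotation vector about the tool's x, y, z in degrees, a list of three. A call has 1 to 12 rows; each row is the pose to reach, as a shift and turn from the pose commanded when the call began, along the tool's axes at that moment; what a row does not reach only later rows make up. A row lasts 1/8 s, in which the tool goes at most 62.5 mm and 10.7 degrees, less where a joint would pass 70% of its speed; a pose out of reach is approached as far as the arm can. A call with a gripper value outside its range is refused whole. "fingers" is the finger opening in mm, from 0 to 85.4, set as the call begins (left out, the last holds). The fingers move at their own pace and stop on an object; the grip force is fixed at half the most. Time passes only in rows, so rows that repeat a pose let the fingers close. It gives the time, the measured TCP pose, the force, the opening and the grip force at its end, in the units of the state.
- r.get_obs(): the state, without advancing time (a new reading comes with each control period).
- r.capture(name): name is "scene" or "top" or "wrist"; returns the picture (400x640x3 uint8, red, green, blue); there is no depth.
- r.camera_params(name): a dict with "fx", "fy", "cx", "cy" (pixels), "rvec" (rotation vector, rad) and "tvec" (3), from world to camera coordinates, as OpenCV has them; the wrist camera has in their place "T_tool_cam" (4x4, takes a point from camera to tool coordinates, whose origin is the TCP and whose axes are the flange's). Camera axes: x right, y down, z forward; pixel columns grow to the right and rows downward; lengths in m; the calibration is good to about 2 mm. A picture is of the moment at which its call begins: read the wrist's pose just before it. camera_params takes no time and is no camera call.
- r.hand_in(): hands the job in; it is judged then, once.
The state is a dict: "time_s": time; "qpos": joint angles; "qd": joint speeds; "effort": joint torques, N m; "ee_pos": TCP position; "eef_rot": TCP orientation; "force": force on the tool from outside, world axes, zero at the start; "torque": the same for the moment, N m; "grip_width": finger opening in m; "gripper_force": force on a finger pad.
Only numpy, scipy, OpenCV 4.12 (cv2) and the standard library are available. Lean on these libraries where they do the work, as an engineer would, in place of code of your own. Each camera call takes 0.05 s, during which the arm holds its last target. There are 200 camera calls.

TASK

Pick up the blue dust port adapter from the mat and clip it onto the yellow sander's upward-facing dust outlet: fit its two slots over the two orange snap hooks and push it straight down until both hooks have clicked over its flange, then let go. Push with care, with no more than 30 N on the outlet, or the plastic cracks; leave the jar and the bench dogs where they are.

Things in the scene. Friction and masses are not known exactly. Their poses are not given: they have to be found in the camera images.
- adapter: Loose blue plastic reducer, 90 g: flat flange 52 (x) by 104 (y) by 6 mm thick; on its middle a round tube, 43 mm across from 6 to 32 mm above the underside, then a flat shoulder, then 34 mm across up to 68 mm. Slots through the flange centred at y = +32 and -32 mm: 17 mm in x, 16 mm in y (24 to 40 mm out). Same after a half turn. Origin: centre of the underside, z up. Starts flange down on the mat.
- sander: Yellow cordless sander, clamped on its side in a pine cradle on a small locked turntable (230 mm across); does not move. Motor axis level, along its x. Origin: on the mat, under the middle of the outlet; its other highest point is the sanding pad's rim, 149 mm up, at x = -85 to -98 mm.
- outlet (a point): Nominal centre of the dust outlet's flat black rigid face, 46 (x) by 98 mm (y), nominally 140 mm above the mat; z up, y from right hook to left hook. The insert bearing face and hooks stands up to 5 mm higher or lower than this point, fixed in each run but not measured: feel for it. Pushing the flange against the face makes the force rise steeply.
- hooks (a point): Point midway between the two orange snap hooks, level with their nominal tops, 24 mm above outlet. They stand at y = +36.5 and -36.5 mm, 3 mm thick, 11 mm wide in x. Their outer sides slope from 37 mm out at the top to 43 mm out, 12 mm above the face; the catch below is 8 to 9 mm above the face. The flange (6 mm) clips under it with 2 mm of play up and down, 2 mm along y, 3 mm along x.
- hook_left (a joint): Bend of the +y snap hook, rad: 0 as moulded, positive inwards. The slot's outer edge meets its slope with the flange's underside about 18 mm above the face, bends it by 0.1 to 0.25, and it springs back to 0 (click) at about 2 mm. Push for both: rises to 10 to 20 N half-way, eases to 4 to 10 N past the slope, drops to none only when both have clicked, maybe one after the other.
- hook_right (a joint): The same for the snap hook on the outlet's -y side.
- jar: Bystander: glass jar with a twist cap, 68 mm diameter, 105 mm tall. Origin: centre of its underside. Leave it alone.
- dog_a: Bystander: aluminium bench dog standing upright on the mat, 28 mm diameter at the foot, 19 mm above, 64 mm tall. Origin: centre of its underside. Leave it alone.
- dog_b: Bystander: aluminium bench dog standing upright on the mat, 28 mm diameter at the foot, 19 mm above, 64 mm tall. Origin: centre of its underside. Leave it alone.
- dog_c: Bystander: aluminium bench dog standing upright on the mat, 28 mm diameter at the foot, 19 mm above, 64 mm tall. Origin: centre of its underside. Leave it alone.
Not all that is in view belongs to the job. Of the things like the adapter, leave any that is brown; of the rest the smaller one is meant.

How it is judged:
By the outcome, as a careful person would: the job done as asked, in the order asked, and still so for the second after the job is handed in, with the robot touching nothing.
It also fails if it takes over 56 s, if anything falls off the work surface, if the arm or the gripper's body presses on something with over 40 N, if the wrist force passes 120 N, or if a joint passes its speed limit or range.

## Working session

There is one attempt and no reset: what is moved stays moved. The work goes in short steps, Python scripts to look and compute and a tool call to move; the robot and the scene stay as the last step left them, time stands still between calls to the robot, and variables do not carry over. Pictures are saved under pics/ and viewed, at most 10 in all, crops included, and the job is handed in when it is done.

Besides the shell and the picture viewer there is one more tool, called after ">>>" as name(argument=value, ...), one argument or row to a line, values as JSON. play_rows: Moves the arm, as the interface text tells. Its arguments: {"type":"object","properties":{"linear":{"type":"array"},"delta_rot":{"type":"array"},"fingers":{"type":"number"}},"required":["linear","delta_rot"]}

```bash
mkdir -p pics; cat > h.py <<'E'
import numpy as np, cv2
from bench import r
from scipy.spatial.transform import Rotation as R
def cap(n,f):
    im=r.capture(n); cv2.imwrite(f'pics/{f}.png',im[:,:,::-1]); return im
def cam(n):
    p=r.camera_params(n); K=np.array([[p['fx'],0,p['cx']],[0,p['fy'],p['cy']],[0,0,1.]])
    if 'T_tool_cam' in p:
        o=r.get_obs(); T=np.eye(4); T[:3,:3]=R.from_euler('xyz',o['eef_rot']).as_matrix(); T[:3,3]=o['ee_pos']
        W=T@np.array(p['T_tool_cam']); Rw=W[:3,:3]; c=W[:3,3]
    else:
        Rw=R.from_rotvec(np.ravel(p['rvec'])).as_matrix().T; c=-Rw@np.ravel(p['tvec'])
    return K,Rw,c
def px2w(n,uv,z):
    K,Rw,c=cam(n); d=Rw@np.linalg.inv(K)@np.array([uv[0],uv[1],1.]); return c+d*(z-c[2])/d[2]
def w2px(n,P):
    K,Rw,c=cam(n); q=K@Rw.T@(np.array(P)-c); return q[:2]/q[2]
E
python3 - <<'E'
from h import *
a=cap('scene','s0');b=cap('top','t0');
print(r.get_obs()); 
for n in('scene','top','wrist'):
    K,Rw,c=cam(n);print(n,K[0,0],c,Rw[:,2])
E
```

```text
{'time_s': 0.1, 'qpos': array([ 1.48659477e+00,  3.85473564e-01,  6.75321488e-03, -4.37788466e-04,
       -1.19401751e+00, -2.58625687e-01]), 'qd': array([ 0.00174103, -0.0014843 ,  0.00395226,  0.00198693, -0.00144503,
        0.00051159]), 'effort': array([-2.93508083e-04, -3.93316162e+01,  1.88930172e+01,  4.19796154e+00,
       -2.59810928e-03,  5.97604995e-06]), 'ee_pos': array([0.209897  , 0.58817598, 0.24933058]), 'eef_rot': array([ 3.13961163e+00, -1.03321522e-04, -3.42988608e-01]), 'force': array([-0.21497069, -0.37958762,  0.38707079]), 'torque': array([ 0.0054589 , -0.00318812,  0.00600051]), 'gripper_force': 0.0, 'grip_width': 0.08545974036611019}
scene 485.52696693720634 [ 1.31065322 -0.13799544  0.83810084] [-0.72089124  0.05433297 -0.69091515]
top 459.0236254369739 [ 0.34318435 -0.06078764  1.14643235] [ 0.21901633 -0.00994268 -0.97567053]
wrist 298.5192477534987 [0.28485804 0.56243434 0.37341359] [-0.28979324  0.10212727 -0.95162487]
```

View pics/s0.png

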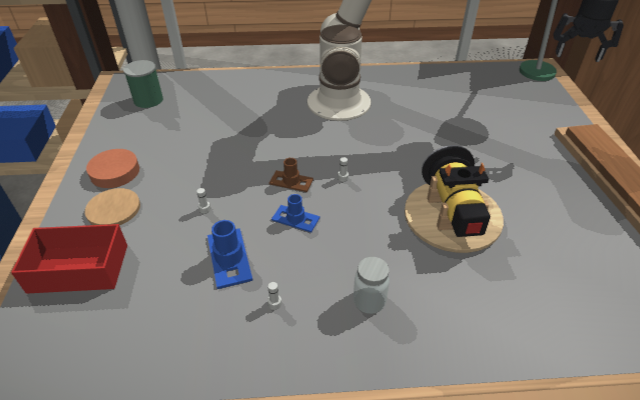

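View pics/t0.png

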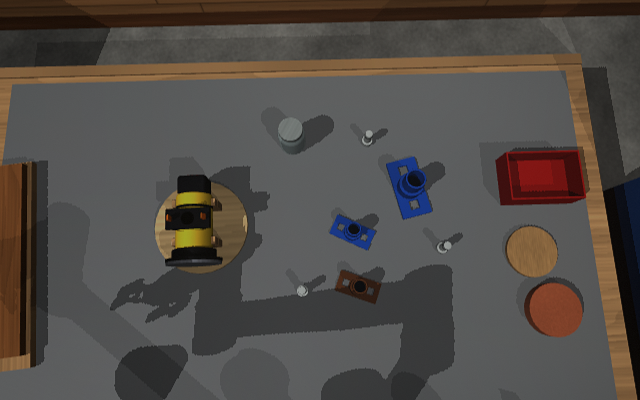

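Candidates for the adapter: brown at top (358,286), large blue at (408,186), and small blue at (353,231). The brown one is excluded and the small blue one is meant. I'll check it in a close crop, together with the outlet.

```bash
python3 - <<'E'
from h import *
t=cv2.imread('pics/t0.png')
A=cv2.resize(t[205:260,320:385],None,fx=6,fy=6,interpolation=cv2.INTER_CUBIC)
B=cv2.resize(t[190:245,155:220],None,fx=6,fy=6,interpolation=cv2.INTER_CUBIC)
cv2.imwrite('pics/c0.png',np.hstack([A,B]))
for uv,z in [((353,231),.006),((353,229),.068),((189,217),.15),((171,217),.164),((206,216),.164),((290,130),.105),((368,134),.064),((302,291),.03)]: print(uv,px2w('top',uv,z).round(3))
E
```

```text
(353, 231) [ 0.505 -0.151  0.006]
(353, 229) [ 0.501 -0.146  0.068]
(189, 217) [0.526 0.22  0.15 ]
(171, 217) [0.524 0.255 0.164]
(206, 216) [0.524 0.179 0.164]
(290, 130) [ 0.739 -0.003  0.105]
(368, 134) [ 0.739 -0.195  0.064]
(302, 291) [ 0.361 -0.021  0.03 ]
```

View pics/c0.png

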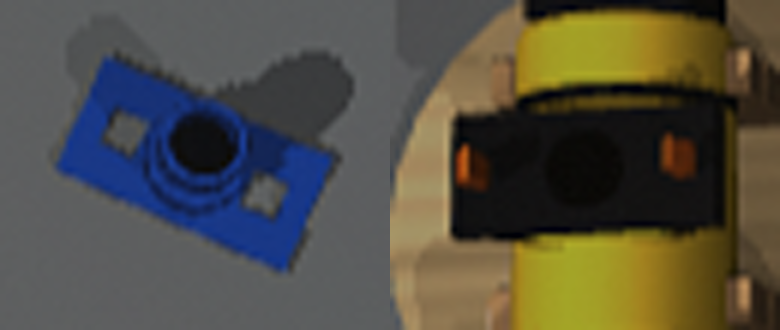

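The crop shows the small blue adapter with slots at top-image pixels (341.2,226.7) and (364.2,237.2). The orange hooks on the outlet are at (168.3,218) and (203,216.2).

```bash
python3 - <<'E'
from h import *
a=px2w('top',(341.2,226.7),.003);b=px2w('top',(364.2,237.2),.003)
print('slots',a,b,(a+b)/2,np.linalg.norm(a-b),np.degrees(np.arctan2(*(a-b)[1::-1])))
l=px2w('top',(168.3,218),.16);q=px2w('top',(203,216.2),.16)
print('hooks',l,q,(l+q)/2,np.linalg.norm(l-q),np.degrees(np.arctan2(*(l-q)[1::-1])))
o=r.get_obs()
m=(a+b)/2;m[2]=.16
M=R.from_euler('xyz',o['eef_rot']).as_matrix()
print('d tool mm',M.T@(m-o['ee_pos'])*1000)
E
```

```text
slots [ 0.5167065 -0.1219447  0.003    ] [ 0.48855126 -0.17844474  0.003     ] [ 0.50262888 -0.15019472  0.003     ] 0.06312663725816106 63.51189677251257
hooks [0.52279367 0.26174028 0.16      ] [0.52460671 0.18646096 0.16      ] [0.52370019 0.22410062 0.16      ] 0.07530115054708227 91.37966149797244
d tool mm [523.98850085 596.73851943  90.5670532 ]
```

>>> play_rows(
  linear=[
    [524,597,40],
    [524,597,40],
    [524,597,40],
    [524,597,40],
    [524,597,40],
    [524,597,40],
    [524,597,40],
    [524,597,40],
    [524,597,40],
    [524,597,40],
    [524,597,40],
    [524,597,40],
  ],
  delta_rot=[
    [0,0,1],
    [0,0,2],
    [0,0,3],
    [0,0,4],
    [0,0,5],
    [0,0,6],
    [0,0,7],
    [0,0,7],
    [0,0,7],
    [0,0,7],
    [0,0,7],
    [0,0,7],
  ],
)

```text
time_s: 1.6
ee_pos: [0.4865, -0.1098, 0.2124]
eef_rot: [-3.141, 0.0, -0.465]
force: [1.1, 0.9, -0.2]
grip_width: 0.0853
gripper_force: 0.0
```

```bash
python3 - <<'E'
from h import *
o=r.get_obs();m=np.array([.5026,-.1502,.16])
M=R.from_euler('xyz',o['eef_rot']).as_matrix()
print(o['time_s'],o['ee_pos'],o['eef_rot'],o['qd'].round(2),M.T@(m-o['ee_pos'])*1000)
E
```

```text
1.6 [ 0.48653328 -0.10976419  0.21238848] [-3.14149799e+00  8.07981770e-06 -4.65101214e-01] [-1.07  0.48  0.54  0.   -0.06  1.06] [32.49647392 28.93938219 52.3854757 ]
```

>>> play_rows(
  linear=[
    [16,14,12],
    [32,29,22],
    [32,29,22],
    [32,29,22],
  ],
  delta_rot=[
    [0,0,0],
    [0,0,0],
    [0,0,0],
    [0,0,0],
  ],
)

```text
time_s: 2.1
ee_pos: [0.5015, -0.1476, 0.1906]
eef_rot: [3.142, 0.0, -0.465]
force: [-0.3, 0.1, 0.2]
grip_width: 0.0852
gripper_force: 0.0
```

```bash
python3 - <<'E'
from h import *
o=r.get_obs();print(o['ee_pos'],o['eef_rot'])
im=cap('wrist','w0')
for P in ([.5026,-.1502,.068],[.5167,-.1219,.006],[.4886,-.1784,.006]): print(w2px('wrist',P))
h=cv2.cvtColor(im,cv2.COLOR_RGB2HSV);m=cv2.inRange(h,(105,120,40),(130,255,255))
n,l,s,c=cv2.connectedComponentsWithStats(m);print([(s[i],c[i]) for i in range(1,n) if s[i][4]>100])
cv2.imwrite('pics/w0b.png',cv2.resize(im[:,:,::-1],(800,500)))
E
```

```text
[ 0.50154652 -0.14761241  0.19059696] [ 3.14150389e+00  4.02677394e-04 -4.64863569e-01]
[321.59561306 188.75330252]
[291.29337615 171.4399163 ]
[350.58237409 171.32596357]
[(array([ 362,    0,  132,   89, 6168], dtype=int32), array([430.96011673,  32.61883917])), (array([ 269,  147,  101,   62, 4361], dtype=int32), array([318.93533593, 172.54299473]))]
```

View pics/w0b.png

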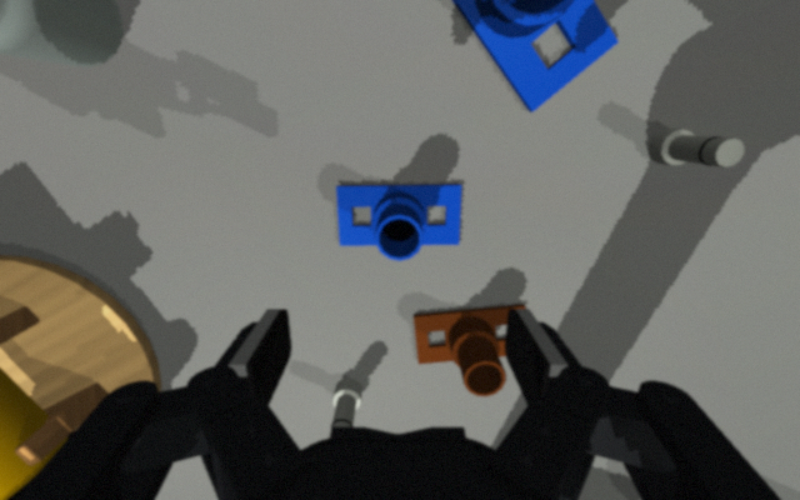

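The wrist view shows the adapter square to the gripper, with slots at about (289.6,172) and (349.6,172). That is about 1.5 mm to the left of my prediction.

```bash
python3 - <<'E'
from h import *
o=r.get_obs()
a=px2w('wrist',(289.6,172),.006);b=px2w('wrist',(349.4,172),.006);m=(a+b)/2;print(a,b,m,np.linalg.norm(a-b),np.degrees(np.arctan2(*(a-b)[1::-1])))
im=cv2.imread('pics/w0.png');h=cv2.cvtColor(im,cv2.COLOR_BGR2HSV);k=cv2.inRange(h,(105,120,40),(130,255,255));k[:,:260]=0;k[:140]=0;k[:,375:]=0
k[172:]=0
print(cv2.minAreaRect(cv2.findNonZero(k)))
m[2]=.053
M=R.from_euler('xyz',o['eef_rot']).as_matrix();print(M.T@(m-o['ee_pos'])*1000)
E
```

```text
[ 0.51696536 -0.11999696  0.006     ] [ 0.48849176 -0.17696583  0.006     ] [ 0.50272856 -0.14848139  0.006     ] 0.06368828754857506 63.443662773438945
((319.0, 159.0), (24.0, 100.0), 90.0)
[  1.39158651   0.54996585 137.90475412]
```

>>> play_rows(
  linear=[
    [1,0,30],
    [1,0,60],
    [1,0,90],
    [1,0,115],
    [1,0,130],
    [1,0,137],
    [1,0,137],
    [1,0,137],
  ],
  delta_rot=[
    [0,0,0],
    [0,0,0],
    [0,0,0],
    [0,0,0],
    [0,0,0],
    [0,0,0],
    [0,0,0],
    [0,0,0],
  ],
)

```text
time_s: 3.15
ee_pos: [0.5034, -0.1484, 0.0545]
eef_rot: [-3.141, -0.002, -0.465]
force: [0.6, 0.5, 0.2]
grip_width: 0.0856
gripper_force: 0.0
```

>>> play_rows(
  linear=[
    [0,0,0],
    [0,0,0],
    [0,0,0],
    [0,0,0],
    [0,0,0],
    [0,0,0],
    [0,0,0],
    [0,0,0],
  ],
  delta_rot=[
    [0,0,0],
    [0,0,0],
    [0,0,0],
    [0,0,0],
    [0,0,0],
    [0,0,0],
    [0,0,0],
    [0,0,0],
  ],
  fingers=20,
)

```text
time_s: 4.15
ee_pos: [0.5032, -0.1484, 0.0541]
eef_rot: [-3.141, -0.001, -0.465]
force: [-0.5, 1.3, 6.0]
grip_width: 0.0323
gripper_force: 59.5
```

>>> play_rows(
  linear=[
    [0,0,-25],
    [0,0,-70],
    [0,0,-120],
    [-15,-35,-165],
    [-38,-88,-200],
    [-61,-141,-200],
    [-84,-194,-200],
    [-107,-247,-200],
    [-127,-293,-200],
    [-143,-330,-200],
    [-148,-342,-200],
    [-148,-342,-200],
  ],
  delta_rot=[
    [0,0,0],
    [0,0,0],
    [0,0,0],
    [0,0,-4],
    [0,0,-8],
    [0,0,-12],
    [0,0,-16],
    [0,0,-20],
    [0,0,-24],
    [0,0,-28],
    [0,0,-28],
    [0,0,-28],
  ],
)

```text
time_s: 5.65
ee_pos: [0.5232, 0.2238, 0.2525]
eef_rot: [3.141, 0.002, 0.024]
force: [0.5, -0.1, -0.2]
grip_width: 0.0324
gripper_force: 59.8
```

```bash
python3 - <<'E'
from h import *
o=r.get_obs();print(o['ee_pos'],o['eef_rot'],o['force'],o['grip_width'])
im=cap('wrist','w1');t=cap('top','t1');s=cap('scene','s1')
A=cv2.resize(im,(800,500))[:, :,::-1]
cv2.imwrite('pics/w1b.png',A)
T=cv2.resize(t[180:260,150:230],(400,400),interpolation=cv2.INTER_CUBIC);S=cv2.resize(s[110:190,420:500],(400,400),interpolation=cv2.INTER_CUBIC)
cv2.imwrite('pics/ts1.png',np.hstack([T,S])[:,:,::-1])
E
```

```text
[0.52321942 0.22377519 0.25247495] [3.14050881e+00 2.13603134e-03 2.38995969e-02] [ 0.45854871 -0.09349539 -0.20574805] 0.03236896847660059
```

View pics/w1b.png

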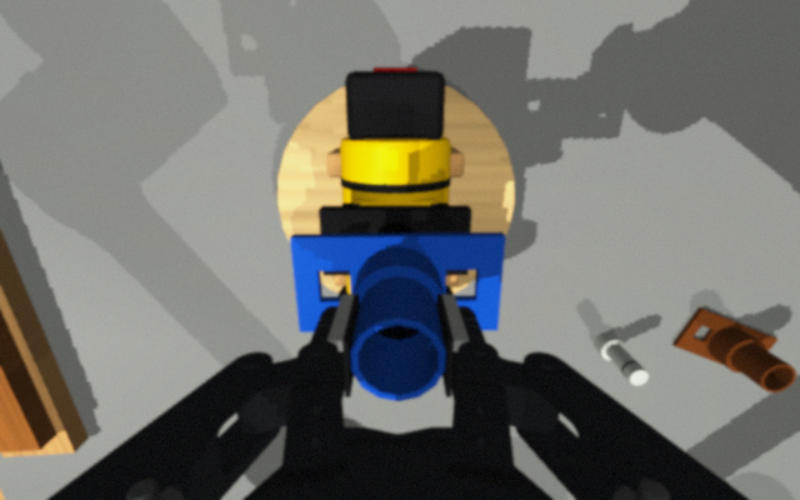

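View pics/ts1.png

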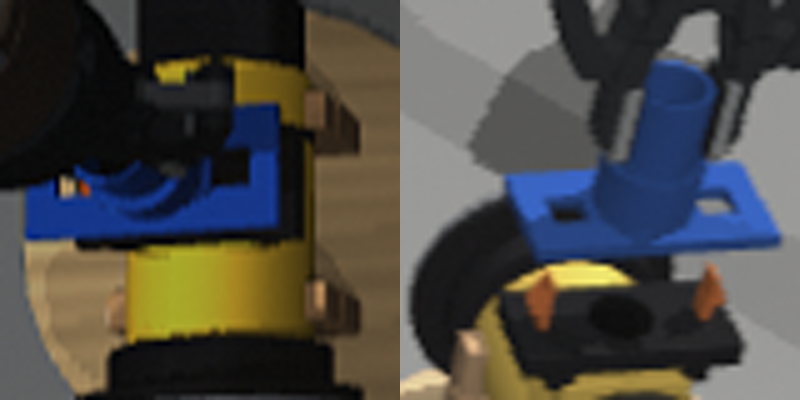

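The adapter is held level and square above the outlet. In the scene crop the hook tips are at about (449,165) and (482.4,163.6), with the flange above and slightly behind them. Next I'll fit the hook positions in both fixed cameras and measure the flange in the same cameras.

```bash
cat > fit.py <<'E'
from h import *
from scipy.optimize import least_squares
boxes={'top':('t0',(160,200,215,232)),'scene':('s0',(440,155,495,185))}
C={n:cam(n) for n in boxes}
def proj(n,P):
    K,Rw,c=C[n];q=(K@Rw.T@(P-c).T).T;return q[:,:2]/q[:,2:]
def cen(P): 
    h=cv2.convexHull(P.astype(np.float32));m=cv2.moments(h);return np.array([m['m10'],m['m01']])/m['m00']
prof=np.array([(35,0),(38,0),(35,24),(37,24)]);wed=np.array([(37,24),(43,12),(43,9),(38,8),(35,24)])
def blob(n,p,s):
    x,y,a,z=p;S=12;M=np.zeros((400*0+60*S,80*S),np.uint8);b=boxes[n][1];o=np.array([b[0]-10,b[1]-10])
    for pr in (prof,wed):
        L=np.array([(dx,s*yy,zz) for dx in(-5.5,5.5) for yy,zz in pr])/1000
        W=L@R.from_euler('z',a).as_matrix().T+[x,y,.14+z]
        u=(proj(n,W)-o+.5)*S
        cv2.fillConvexPoly(M,cv2.convexHull(u.astype(np.int32)),1)
    ys,xs=np.nonzero(M);return np.array([xs.mean(),ys.mean()])/S+o-.5,len(xs)/S/S
obs={}
for n,(f,b) in boxes.items():
    im=cv2.imread(f'pics/{f}.png');h=cv2.cvtColor(im,cv2.COLOR_BGR2HSV)
    m=cv2.inRange(h,(2,150,70),(14,255,255));k=np.zeros_like(m);k[b[1]:b[3],b[0]:b[2]]=m[b[1]:b[3],b[0]:b[2]]
    N,l,s,c=cv2.connectedComponentsWithStats(k,connectivity=8);L=sorted([(c[i],s[i][4]) for i in range(1,N) if s[i][4]>8],key=lambda t:t[0][0])
    print(n,L)
    obs[n]={+1:L[0] if n=='top' else L[-1],-1:L[-1] if n=='top' else L[0]}
f=lambda p:np.concatenate([blob(n,p*np.array([1,1,1,1]),s)[0]-obs[n][s][0] for n in boxes for s in(1,-1)])
q=least_squares(f,[.524,.224,.02,0],diff_step=[.002,.005,.5,1],x_scale=[.01,.01,.05,.01])
from scipy.optimize import minimize
q=minimize(lambda p:(f(p)**2).sum(),[.524,.224,.02,0],method='Nelder-Mead',options=dict(initial_simplex=np.array([.524,.224,.02,0])+np.vstack([np.zeros(4),np.diag([.005,.005,.05,.004])])))
print('xyaz',q.x.round(4),f(q.x).round(2),[blob(n,q.x,s)[1] for n in boxes for s in(1,-1)])
E
python3 - <<'E'
from fit import *
zt=.2525-.054+.006
for n,pts in {'scene':[(505,177),(540,258),(780,243),(740,163)],'top':[(25,238),(278,242),(280,103)]}.items():
    for u,v in pts:
        p=(420+(u-400)/5,110+v/5) if n=='scene' else (150+u/5,180+v/5)
        print(n,px2w(n,p,zt if v!=258 and v!=243 else zt-.003).round(4))
E
```

```text
top [(array([166.53846154, 217.23076923]), np.int32(13)), (array([202.04, 215.56]), np.int32(25))]
scene [(array([447.775, 169.875]), np.int32(40)), (array([481.16129032, 169.16129032]), np.int32(31))]
xyaz [0.5255 0.227  0.0118 0.0033] [ 1.29  0.2   0.19  0.29  0.74 -0.32  0.47  0.04] [32.354166666666664, 32.68055555555556, 42.6875, 44.826388888888886]
scene [0.5008 0.1708 0.2045]
scene [0.5519 0.1735 0.2015]
scene [0.5483 0.2761 0.2015]
scene [0.4972 0.2746 0.2045]
top [0.4953 0.2738 0.2045]
top [0.4907 0.1693 0.2045]
top [0.5494 0.1699 0.2045]fit.py:17: RuntimeWarning: Mean of empty slice.
  ys,xs=np.nonzero(M);return np.array([xs.mean(),ys.mean()])/S+o-.5,len(xs)/S/S
  ret = ret.dtype.type(ret / rcount)
```

```bash
sed -i 's/(2,150,70),(14,255,255)/(0,130,28),(17,255,255)/' fit.py; python3 -W ignore - <<'E'
from fit import *
t=cv2.imread('pics/t0.png');h=cv2.cvtColor(t,cv2.COLOR_BGR2HSV)
print(h[213:223,163:174,0]);print(h[213:223,163:174,2])
s=cv2.imread('pics/s0.png')
A=cv2.resize(t[205:229,160:212],None,fx=14,fy=14,interpolation=0);B=cv2.resize(s[157:187,440:492],None,fx=14,fy=14,interpolation=0)
for n,I,o in(('top',A,(160,205)),('scene',B,(440,157))):
    for sg in(1,-1):
        L=np.array([(dx,sg*yy,24) for dx in(-5.5,5.5) for yy in(35,37)]+[(dx,sg*43,12) for dx in(-5.5,5.5)])/1000
        W=L@R.from_euler('z',q.x[2]).as_matrix().T+[q.x[0],q.x[1],.14+q.x[3]]
        for u in proj(n,W): cv2.circle(I,tuple(((u-o+.5)*14).astype(int)),2,(0,255,0),-1)
cv2.imwrite('pics/fit.png',cv2.resize(np.vstack([A,B]),None,fx=.78,fy=.78))
E
```

```text
top [(array([168.28205128, 217.84615385]), np.int32(39)), (array([173.53846154, 203.96153846]), np.int32(26)), (array([202.56097561, 215.75609756]), np.int32(41)), (array([212.88235294, 202.52941176]), np.int32(17))]
scene [(array([447.96, 169.68]), np.int32(50)), (array([481.16216216, 168.91891892]), np.int32(37))]
xyaz [0.5383 0.2162 0.2232 0.0147] [ 3.26 -3.73 -7.04  2.82 -2.67 -2.42 -0.76  2.6 ] [32.75694444444444, 32.0, 49.65972222222222, 51.40972222222222]
[[ 21  21  21 105 105  75 120 120   0   0 150]
 [ 20  21  25   5  12   9  20  90   0   0  15]
 [ 19  21  34   9  13  11  11  13  90  30   0]
 [ 18  19  30  10  13  11  11  10  10   0  30]
 [ 18  18  25   9  13  11  10  11  12 150   0]
 [ 19  19  30  10  13  10  10  11  13  45 120]
 [ 20  20  26  10  12  10  10  10  11 120   0]
 [ 21  22  27   9  10  10  10  10  12 120 120]
 [ 23  22  25   8  10  10  10   9   9 150 150]
 [ 21  21  21 100 110 105 100 100  90 150   0]]
[[164 173  51  13  14  15  17  18  17  17  17]
 [165 172  48  19 124  35  17  17  15  16  14]
 [165 172  42  95 178  52  38  24  13  11  13]
 [163 170  39 135 175  54  50  43  22  14  13]
 [163 169  39 134 174  53  48  53  32  13  12]
 [164 171  40 135 174  53  48  50  30  14  12]
 [164 172  43 125 147  69  55  52  31  16  13]
 [164 172  45  77  85  67  68  65  31  18  16]
 [165 173  49  18  33  33  48  51  24  18  18]
 [166 173  51  16  18  17  18  18  18  18  18]]
```

View pics/fit.png

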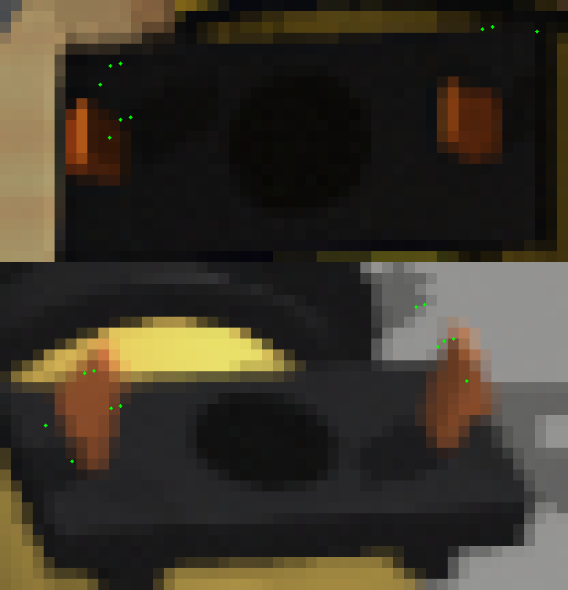

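The top mask picked up stray blobs in the yellow wood area. I'll restrict it to the two hooks.

```bash
sed -i 's/(160,200,215,232)/(162,211,210,226)/' fit.py; python3 -W ignore - <<'E'
from fit import *
s1=cv2.imread('pics/s1.png');h=cv2.cvtColor(s1,cv2.COLOR_BGR2HSV);m=cv2.inRange(h,(100,120,60),(130,255,255));m[:,:430]=0
ps=cv2.findNonZero(m)[:,0,:];print(ps.min(0),ps.max(0))
# fit adapter flange by silhouette in scene: bottom half rows
def flange(p):
    x,y,a=p
    return None
E
```

```text
top [(array([168.28205128, 217.84615385]), np.int32(39)), (array([202.56097561, 215.75609756]), np.int32(41))]
scene [(array([447.96, 169.68]), np.int32(50)), (array([481.16216216, 168.91891892]), np.int32(37))]
xyaz [0.525  0.2261 0.0178 0.0031] [ 0.   -0.09  0.12  0.17  0.21 -0.17 -0.14  0.25] [32.1875, 32.32638888888889, 43.048611111111114, 45.020833333333336]
[441 122] [495 162]
```

The fit is good: outlet centre (0.525, 0.226), yaw 1.0°, and about 3 mm higher than nominal. I need to shift the tool by +1.3 mm in x and −2.2 mm in y, then come down to just above the hooks.

>>> play_rows(
  linear=[
    [1.3,-2.2,5],
    [1.3,-2.2,12],
    [1.3,-2.2,19],
    [1.3,-2.2,24],
    [1.3,-2.2,24],
    [1.3,-2.2,24],
  ],
  delta_rot=[
    [0,0,0.3],
    [0,0,0.3],
    [0,0,0.3],
    [0,0,0.3],
    [0,0,0.3],
    [0,0,0.3],
  ],
)

```text
time_s: 6.55
ee_pos: [0.5251, 0.226, 0.2298]
eef_rot: [-3.142, -0.0, 0.019]
force: [-0.5, -0.5, -1.4]
grip_width: 0.0326
gripper_force: 59.8
```

```bash
python3 - <<'E'
from h import *
o=r.get_obs();print(o['ee_pos'],o['eef_rot'],o['force'])
s=cap('scene','s2');w=cap('wrist','w2')
S=cv2.resize(s[120:190,430:500],(490,490),interpolation=cv2.INTER_CUBIC);W=cv2.resize(w[150:280,230:410],None,fx=1.7,fy=3.77,interpolation=cv2.INTER_CUBIC)
W=cv2.resize(w[170:290,250:390],(300,257),interpolation=cv2.INTER_CUBIC);W=np.vstack([W,np.zeros((233,300,3),np.uint8)])
cv2.imwrite('pics/sw2.png',np.hstack([S,W])[:,:,::-1])
E
```

```text
[0.52513093 0.22601544 0.22975253] [-3.14152179e+00 -3.54447855e-04  1.86822294e-02] [-0.45273143 -0.5473041  -1.39876468]
```

View pics/sw2.png

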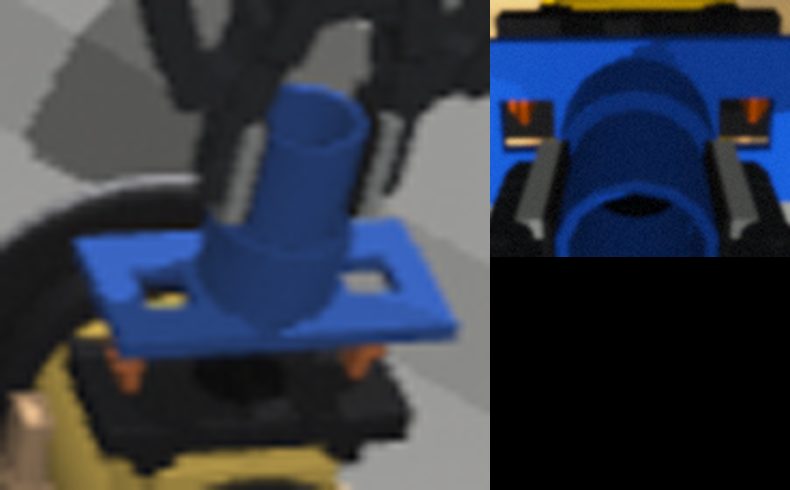

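The hooks sit centred in both slots in the wrist view, about 0.5 mm toward tool +y, and clear of the flange. I'll go down by feel.

>>> play_rows(
  linear=[
    [0,0.5,3],
    [0,0.5,6],
    [0,0.5,9],
    [0,0.5,10],
    [0,0.5,10],
  ],
  delta_rot=[
    [0,0,0],
    [0,0,0],
    [0,0,0],
    [0,0,0],
    [0,0,0],
  ],
)

```text
time_s: 7.28
ee_pos: [0.525, 0.2254, 0.2195]
eef_rot: [3.141, 0.0, 0.019]
force: [1.2, -0.4, -2.1]
grip_width: 0.0321
gripper_force: 59.8
```

>>> play_rows(
  linear=[
    [0,0,1],
    [0,0,2],
    [0,0,3],
    [0,0,3],
  ],
  delta_rot=[
    [0,0,0],
    [0,0,0],
    [0,0,0],
    [0,0,0],
  ],
)

```text
time_s: 7.78
ee_pos: [0.525, 0.2254, 0.2165]
eef_rot: [3.141, 0.0, 0.018]
force: [-0.5, -0.1, -1.6]
grip_width: 0.033
gripper_force: 59.8
```

>>> play_rows(
  linear=[
    [0,0,0.7],
    [0,0,1.4],
    [0,0,2],
    [0,0,2],
  ],
  delta_rot=[
    [0,0,0],
    [0,0,0],
    [0,0,0],
    [0,0,0],
  ],
)

```text
time_s: 8.28
ee_pos: [0.5252, 0.2255, 0.2149]
eef_rot: [-3.141, -0.001, 0.019]
force: [0.8, 0.7, 1.2]
grip_width: 0.0323
gripper_force: 59.8
```

>>> play_rows(
  linear=[
    [0,0,0.7],
    [0,0,1.4],
    [0,0,2],
    [0,0,2],
  ],
  delta_rot=[
    [0,0,0],
    [0,0,0],
    [0,0,0],
    [0,0,0],
  ],
)

```text
time_s: 8.78
ee_pos: [0.5253, 0.2255, 0.213]
eef_rot: [-3.141, -0.001, 0.019]
force: [0.5, -0.6, 3.9]
grip_width: 0.0327
gripper_force: 59.8
```

>>> play_rows(
  linear=[
    [0,0,0.7],
    [0,0,1.4],
    [0,0,2],
    [0,0,2],
  ],
  delta_rot=[
    [0,0,0],
    [0,0,0],
    [0,0,0],
    [0,0,0],
  ],
)

```text
time_s: 9.28
ee_pos: [0.5255, 0.2256, 0.2116]
eef_rot: [-3.141, -0.002, 0.019]
force: [0.5, -0.3, 6.5]
grip_width: 0.0328
gripper_force: 60.0
```

>>> play_rows(
  linear=[
    [0,0,0.7],
    [0,0,1.4],
    [0,0,2],
    [0,0,2],
  ],
  delta_rot=[
    [0,0,0],
    [0,0,0],
    [0,0,0],
    [0,0,0],
  ],
)

```text
time_s: 9.78
ee_pos: [0.5258, 0.2257, 0.2105]
eef_rot: [-3.141, -0.003, 0.019]
force: [-1.4, -0.5, 10.2]
grip_width: 0.0326
gripper_force: 60.5
```

>>> play_rows(
  linear=[
    [0,0,0.7],
    [0,0,1.4],
    [0,0,2],
    [0,0,2],
  ],
  delta_rot=[
    [0,0,0],
    [0,0,0],
    [0,0,0],
    [0,0,0],
  ],
)

```text
time_s: 10.28
ee_pos: [0.5255, 0.2256, 0.2067]
eef_rot: [-3.141, -0.001, 0.019]
force: [2.5, -0.1, 2.8]
grip_width: 0.0326
gripper_force: 60.3
```

>>> play_rows(
  linear=[
    [0,0,0.7],
    [0,0,1.4],
    [0,0,2],
    [0,0,2],
  ],
  delta_rot=[
    [0,0,0],
    [0,0,0],
    [0,0,0],
    [0,0,0],
  ],
)

```text
time_s: 10.78
ee_pos: [0.5249, 0.2254, 0.2043]
eef_rot: [3.141, 0.0, 0.018]
force: [1.8, 0.2, 3.0]
grip_width: 0.0328
gripper_force: 60.3
```

>>> play_rows(
  linear=[
    [0,0,0.7],
    [0,0,1.4],
    [0,0,2],
    [0,0,2],
  ],
  delta_rot=[
    [0,0,0],
    [0,0,0],
    [0,0,0],
    [0,0,0],
  ],
)

```text
time_s: 11.28
ee_pos: [0.5248, 0.2253, 0.2024]
eef_rot: [3.141, 0.001, 0.018]
force: [-0.3, 0.5, 3.0]
grip_width: 0.033
gripper_force: 60.3
```

>>> play_rows(
  linear=[
    [0,0,0.5],
    [0,0,1],
    [0,0,1.5],
    [0,0,1.5],
  ],
  delta_rot=[
    [0,0,0],
    [0,0,0],
    [0,0,0],
    [0,0,0],
  ],
)

```text
time_s: 11.78
ee_pos: [0.5246, 0.2251, 0.2003]
eef_rot: [3.141, 0.002, 0.018]
force: [-0.5, -0.1, -1.4]
grip_width: 0.0318
gripper_force: 61.3
```

>>> play_rows(
  linear=[
    [0,0,0.5],
    [0,0,1],
    [0,0,1],
    [0,0,1],
  ],
  delta_rot=[
    [0,0,0],
    [0,0,0],
    [0,0,0],
    [0,0,0],
  ],
)

```text
time_s: 12.28
ee_pos: [0.525, 0.2254, 0.2002]
eef_rot: [-3.142, -0.0, 0.019]
force: [0.2, -0.9, -0.3]
grip_width: 0.0323
gripper_force: 61.3
```

The force fell to zero after the easing phase, which suggests both hooks clicked. I'll check with a gentle upward tug through the 2 mm of play.

>>> play_rows(
  linear=[
    [0,0,0.6],
    [0,0,0.6],
    [0,0,0.6],
  ],
  delta_rot=[
    [0,0,0],
    [0,0,0],
    [0,0,0],
  ],
)

```text
time_s: 12.65
ee_pos: [0.525, 0.2254, 0.1995]
eef_rot: [-3.142, -0.0, 0.018]
force: [0.3, 0.5, -1.2]
grip_width: 0.0326
gripper_force: 61.3
```

>>> play_rows(
  linear=[
    [0,0,-1],
    [0,0,-2],
    [0,0,-3],
    [0,0,-3.5],
    [0,0,-3.5],
  ],
  delta_rot=[
    [0,0,0],
    [0,0,0],
    [0,0,0],
    [0,0,0],
    [0,0,0],
  ],
)

```text
time_s: 13.28
ee_pos: [0.5246, 0.2253, 0.2012]
eef_rot: [3.141, 0.002, 0.018]
force: [3.9, 1.4, -17.1]
grip_width: 0.0329
gripper_force: 60.8
```

It resists with 17 N and rises only 1.7 mm, so it is latched. I'll ease back down, release and retreat.

>>> play_rows(
  linear=[
    [0,0,1.5],
    [0,0,2.7],
    [0,0,2.7],
  ],
  delta_rot=[
    [0,0,0],
    [0,0,0],
    [0,0,0],
  ],
)

```text
time_s: 13.65
ee_pos: [0.5249, 0.2253, 0.201]
eef_rot: [3.142, -0.0, 0.019]
force: [0.7, -0.3, -7.4]
grip_width: 0.0326
gripper_force: 61.4
```

>>> play_rows(
  linear=[
    [0,0,0],
    [0,0,0],
    [0,0,0],
    [0,0,0],
    [0,0,0],
    [0,0,0],
    [0,0,0],
    [0,0,0],
  ],
  delta_rot=[
    [0,0,0],
    [0,0,0],
    [0,0,0],
    [0,0,0],
    [0,0,0],
    [0,0,0],
    [0,0,0],
    [0,0,0],
  ],
  fingers=80,
)

```text
time_s: 14.65
ee_pos: [0.525, 0.2254, 0.2002]
eef_rot: [3.141, 0.0, 0.018]
force: [0.1, 0.3, -0.7]
grip_width: 0.0801
gripper_force: 0.0
```

>>> play_rows(
  linear=[
    [0,0,-8],
    [0,0,-25],
    [0,0,-50],
    [0,0,-80],
    [-20,0,-110],
    [-60,0,-120],
    [-90,0,-120],
    [-90,0,-120],
  ],
  delta_rot=[
    [0,0,0],
    [0,0,0],
    [0,0,0],
    [0,0,0],
    [0,0,0],
    [0,0,0],
    [0,0,0],
    [0,0,0],
  ],
)

```text
time_s: 15.65
ee_pos: [0.4337, 0.2236, 0.3218]
eef_rot: [-3.14, -0.002, 0.02]
force: [0.8, 0.4, 0.2]
grip_width: 0.0801
gripper_force: 0.0
```

```bash
python3 - <<'E'
from h import *
s=cap('scene','s3');w=cap('wrist','w3')
S=cv2.resize(s[120:190,430:500],(420,420),interpolation=cv2.INTER_CUBIC)
W=cv2.resize(w[150:330,230:410],(380,380),interpolation=cv2.INTER_CUBIC);W=np.vstack([W,np.zeros((40,380,3),np.uint8)])
cv2.imwrite('pics/sw3.png',np.hstack([S,W])[:,:,::-1])
E
```

```text
(no output)
```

View pics/sw3.png

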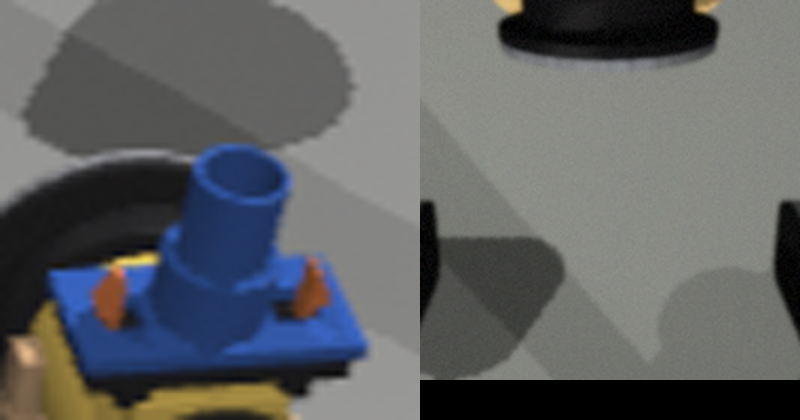

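The adapter sits flat on the outlet, with both orange hooks standing upright through the slots at about crop (112,298) and (313,288). The gripper is clear, so I'm handing in.

```bash
python3 -c "
from bench import r
print(r.hand_in())"
```

```text
the job is handed in; nothing more can be done
None
```

The small blue adapter is clipped onto the sander's outlet, with both hooks latched (it held against a 17 N upward tug); the highest push force I read was about 10 N, the gripper is clear, and the job was handed in at about 16 s.

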